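Clamp a jar in a ratchet bar clamp

ROBOT

A 7-joint arm with a two-finger parallel gripper is mounted at the origin on a cart in front of the work surface, level with it; the furniture and walls round the work are solid. World frame = base frame: x ahead of the robot, y to its left, z up, the work surface at z = 0. Lengths are in mm, angles in rad, forces in N, time in s.
With the tool pointing down it reaches from about 350 to 900 mm from the base axis. Payload 8.1 kg.
Tool frame: the origin (TCP) lies midway between the tips of the shut fingers; the grasp point (between the pads) lies 19 mm behind it (hold_point_z is the distance from the TCP to the grasp point, in mm); z points along the fingers, y is the line along which they close (so a half turn about z gives the same grasp; the last joint's range is limited). The gripper opens to 85 mm and grips with 20 to 120 N. Pads are 22 mm wide; open, the fingers measure 114 mm over their backs; the gripper's body (76 mm by 85 mm) begins 54 mm behind the grasp point. The pads swing forward as they close: fully open they stand 13 mm farther back than shut.
Start: joints at [1.123, 0.434, 0.025, 1.573, -0.012, 1.134, -0.075], TCP at [211.232, -588.237, 231.323] pointing down, gripper open.
Joint ranges: [-2.62, 2.62], [-0.44, 2.09], [-1.27, 1.32], [0.08, 2.57], [-1.32, 4.46], [0.12, 2], [-2.74, 2.74]. Speed limits (rad/s): [2.22, 2.22, 3.01, 3.01, 3.14, 3.14, 3.14].

INTERFACE

Orientations are given as a unit quaternion [x, y, z, w].
In Python, from station import read_state, camera, job_done, hold_point_z gives the robot as it stands.
- The arm moves only by the tool play_rows, never from a script. Its argument "targets" is a list of rows, each a list of 7 numbers: the shift along the tool's x, y, z each as a share of 40 cm, from -1 to 1, then the turn, a rotation vector about the tool's x, y, z each as a share of pi rad, from -1 to 1, then the opening, from 0 (shut) to 1 (fully open). In form: [[x, y, z, ax, ay, az, jaw], ...]. A call has exactly 5 rows; each row is the pose to reach, as a shift and turn from the pose commanded when the call began, along the tool's axes at that moment, turning the shorter way round; what a row does not reach only later rows make up. A row lasts 1/12 s, in which the tool goes at most 41.7 mm and 7.16 degrees, less where a joint would pass 70% of its speed; a pose out of reach is approached as far as the arm can. A call with a number of a shift or a turn outside -1 to 1 is refused whole. A call with a gripper value outside its range is refused whole. The fingers move at their own pace and stop on an object; "newtons" is the grip in N (left out, the last holds). Time passes only in rows, so rows that repeat a pose let the fingers close, or fill a call up. It gives the time, the measured TCP pose, the force, the opening and the grip force at its end, in the units of the state.
- read_state(): the state, without advancing time (a new reading comes with each control period).
- camera(name): name is "side" or "top"; returns a dict with "color" (420x560x3 uint8, red, green, blue), "vfov" (degrees; the focal length in pixels is half the picture's height over the tangent of half this angle, whatever the lens; pixels are square), "cx", "cy" (the principal point, pixels), "R" (3x3) and "t" (3): a world point X has camera coordinates R X + t. Camera axes: x right, y down, z forward; pixel columns grow to the right and rows downward; lengths in mm; the calibration is good to about 2 mm. A picture is of the moment at which its call begins. There is no depth.
- job_done(): hands the job in; it is judged then, once.
The state is a dict: "t": time; "joint_pos": joint angles; "joint_velocities": joint speeds; "joint_efforts": joint torques, N m; "eef_pos": TCP position; "tcp_rot": TCP orientation; "force": force on the tool from outside, world axes, zero at the start; "moment": the same for the moment, N m; "width": opening from 0.0 (shut) to 1.0 (fully open); "gripper_force": force on a finger pad.
Only numpy, scipy, OpenCV 4.12 (cv2) and the standard library are available. Lean on these libraries where they do the work, as an engineer would, in place of code of your own. Each camera call takes 0.05 s, during which the arm holds its last target. There are 200 camera calls.

TASK

The lid of the small white jar with the blue lid is stuck and has to be unscrewed: stand the jar upright on the clamp's bed between its blue jaws and let go of it. Then squeeze the clamp's orange trigger levers together fully and let them spring out again, over and over, until the sliding jaw holds the jar firmly against the fixed jaw; leave the trigger released.

Things in the scene. Friction and masses are not known exactly. Their poses are not given: they have to be found in the camera images.
- flux_jar: The jar to clamp: squat white round jar with a wide blue screw lid, 41 mm in diameter, 47 mm tall, about 0.05 kg, loose on the bench. Origin: centre of its underside, z up. Not wanted beside it: a slim white bottle with a narrow blue cap (31 x 85 mm) and a light blue dropper bottle (34 x 78 mm).
- clamp: Bar clamp screwed to the bench. Origin on the bench under the bar; x along the bar from trigger to jaws, z up. In mm: grey bed, top z 10, x -50 to 140, y -40 to 40; the jar stands there. Fixed blue jaw, top z 44, rubber face a shallow notch deepest at x 115, y 0. Dark housing x -48 to 2, top z 60. Behind it two orange trigger levers, z 20 to 52, back to x -106, either side of the toothed bar.
- trigger (a joint): Both levers, geared together: 0 sprung out, 0.233 rad squeezed home. Pinch both from above at clamp x -85, y 0, z 40 mm, closing along clamp y: 56 mm wide over them at rest, 28 home; up to 16 N each. A full squeeze moves the jaw on 10 to 22 mm and it stays; let out fully for the next bite. When tight, a spring yields: levers still go home, jaw stops advancing, extra squeezes do no harm.
- jaw_pad: Black rubber face of the blue sliding jaw, 52 mm wide, 25 high. Origin: middle of its gripping face, 26 mm above the bench; x as the clamp's, towards the fixed jaw. It starts at clamp x 23 to 36 mm and is driven forward by the trigger; it cannot be drawn back. It is firm when one more full squeeze, after it has pushed the jar home, no longer advances it.
Not all that is in view belongs to the job. There is more than one size of the flux_jar; the one meant has the size given above.

How it is judged:
By the outcome, as a careful person would: the job done as asked, in the order asked, and still so for the second after the job is handed in, with the robot touching nothing.
It also fails if it takes over 48 s, if anything falls off the work surface, if the arm or the gripper's body presses on something with over 40 N, if the wrist force passes 120 N, or if a joint passes its speed limit or range.

## Working session

There is one attempt and no reset: what is moved stays moved. The work goes in short steps, Python scripts to look and compute and a tool call to move; the robot and the scene stay as the last step left them, time stands still between calls to the robot, and variables do not carry over. Pictures are saved under pics/ and viewed, at most 10 in all, crops included, and the job is handed in when it is done.

Besides the shell and the picture viewer there is one more tool, called after "Emit:" as a command line: name --pt "numbers of a row" for each row, then --argument value for the rest. play_rows: Moves the arm, as the interface text tells. Shift numbers are shares of 40 cm and turn numbers shares of pi rad, none past 1 either way. Its arguments: {"type":"object","properties":{"targets":{"type":"array"},"newtons":{"type":"number"}},"required":["targets"]}

```bash
mkdir -p pics; cat > h.py <<'E'
import numpy as np, cv2
from station import read_state, camera, job_done, hold_point_z
def K(c):
    f=c["color"].shape[0]/2/np.tan(np.radians(c["vfov"])/2); return f
def pix(c,X):
    p=np.array(c["R"])@np.array(X,float)+np.array(c["t"]); f=K(c); return c["cx"]+f*p[0]/p[2],c["cy"]+f*p[1]/p[2]
def ray(c,u,v,z):
    R=np.array(c["R"]);t=np.array(c["t"]);f=K(c)
    o=-R.T@t; d=R.T@np.array([(u-c["cx"])/f,(v-c["cy"])/f,1]); return o+d*(z-o[2])/d[2]
def save(c,n): cv2.imwrite("pics/"+n,c["color"][:,:,::-1])
E
python3 - <<'E'
from h import *
import pickle
s=read_state();print({k:np.round(v,3) for k,v in s.items()},hold_point_z)
cs={n:camera(n) for n in("top","side")}
pickle.dump(cs,open("c0.pkl","wb"))
for n,c in cs.items():
    save(c,n+"0.png");R=np.array(c["R"]);print(n,c["vfov"],c["cx"],c["cy"],np.round(-R.T@c["t"]),np.round(R,3).tolist())
E
```

```text
{'t': np.float64(0.0), 'joint_pos': array([ 1.123,  0.435,  0.025,  1.574, -0.012,  1.134, -0.075]), 'joint_velocities': array([-0.001,  0.001, -0.001,  0.001,  0.   ,  0.001, -0.001]), 'joint_efforts': array([-1.0000e-03, -6.7048e+01,  1.0240e+00, -3.1622e+01,  1.5000e-02,
        1.2000e-02,  0.0000e+00]), 'eef_pos': array([ 211.056, -587.776,  230.564]), 'tcp_rot': array([ 0.985,  0.172, -0.   , -0.001]), 'force': array([-0.468,  0.051,  0.477]), 'moment': array([ 0.017, -0.016,  0.057]), 'gripper_force': np.float64(0.0), 'width': np.float64(1.001)} 18.700000000000003
top 51.348956914504114 281.09125326715514 208.0645377456596 [ 429.    8. 1175.] [[0.002, -1.0, -0.007], [-0.989, -0.001, -0.149], [0.149, 0.007, -0.989]]
side 44.819558589605414 278.9995532640948 206.71326339435467 [ 467. -990.  530.] [[0.989, -0.15, -0.017], [-0.081, -0.427, -0.901], [0.128, 0.892, -0.434]]
```

View pics/top0.png

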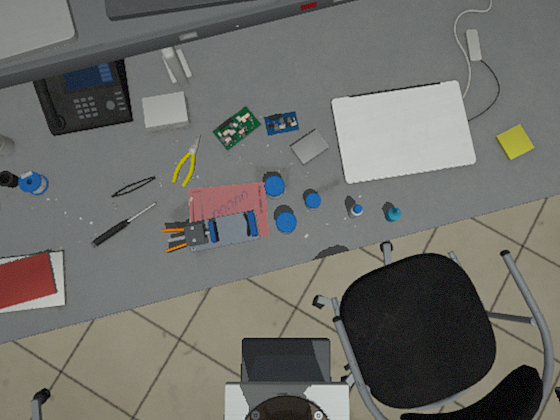

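View pics/side0.png

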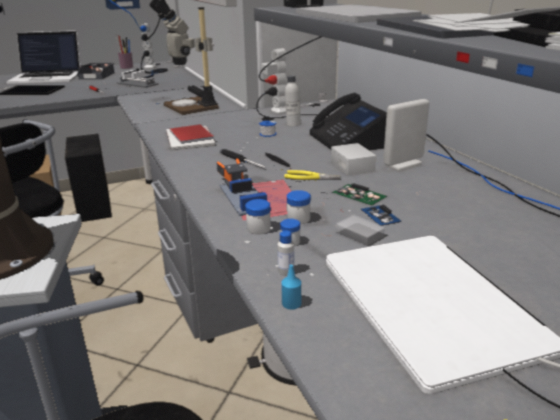

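```bash
python3 - <<'E'
from h import *
import pickle
cs=pickle.load(open("c0.pkl","rb"))
a=cv2.resize(cs["top"]["color"][165:265,150:310],None,fx=5,fy=5,interpolation=cv2.INTER_CUBIC)[:,:,::-1]
b=cv2.resize(cs["side"]["color"][145:270,200:340],None,fx=5,fy=4.8,interpolation=cv2.INTER_CUBIC)[:,:,::-1]
a=cv2.resize(cs["top"]["color"][165:255,155:335],(800,400),interpolation=cv2.INTER_CUBIC)[:,:,::-1]
cv2.imwrite("pics/ta.png",a);b=cv2.resize(cs["side"]["color"][145:270,200:340],(672,600),interpolation=cv2.INTER_CUBIC)[:,:,::-1];cv2.imwrite("pics/sb.png",b)
# blue blobs: lids
for n,c in cs.items():
    hsv=cv2.cvtColor(c["color"],cv2.COLOR_RGB2HSV)
    m=cv2.inRange(hsv,(100,130,50),(125,255,255))
    k,l,st,ce=cv2.connectedComponentsWithStats(m)
    for i in range(1,k):
        if st[i,4]>25: print(n,st[i].tolist(),np.round(ce[i],1),np.round(ray(c,*ce[i],47)[:2]),"width mm",round(st[i,2]/K(c)*np.linalg.norm(ray(c,*ce[i],47)+np.array(c["R"]).T@c["t"]),1))
E
```

```text
top [63, 63, 51, 27, 586] [87.5 77.1] [961. 548.] width mm 158.6
top [264, 112, 35, 23, 291] [280.5 123.8] [827.  18.] width mm 95.8
top [18, 171, 30, 24, 379] [ 31.6 183.1] [664. 676.] width mm 91.4
top [264, 175, 21, 21, 331] [273.9 185.4] [659.  35.] width mm 55.3
top [305, 193, 16, 15, 192] [312.6 200. ] [620. -66.] width mm 42.0
top [353, 205, 9, 8, 54] [357.1 208.5] [ 598. -182.] width mm 23.8
top [247, 211, 11, 25, 177] [251.6 223.1] [559.  93.] width mm 28.7
top [276, 211, 21, 22, 346] [285.7 221.6] [563.   4.] width mm 54.6
top [208, 221, 9, 21, 109] [211.9 231.1] [538. 195.] width mm 23.7
side [517, 64, 17, 13, 162] [524.8  69.9] [1975. 1259.] width mm 91.8
side [260, 120, 14, 6, 53] [266.3 123. ] [664. 643.] width mm 47.1
side [481, 175, 33, 20, 50] [498.4 186.8] [1129.   13.] width mm 83.9
side [230, 179, 20, 5, 46] [239.5 180.7] [536. 166.] width mm 49.3
side [287, 191, 23, 15, 290] [298.1 197.9] [658.  40.] width mm 52.1
side [240, 193, 30, 23, 518] [254.8 203.9] [558.  26.] width mm 66.5
side [527, 198, 33, 11, 42] [542.7 202.8] [1176.  -85.] width mm 80.8
side [363, 208, 21, 17, 61] [372.5 216. ] [794. -78.] width mm 44.6
side [280, 219, 20, 24, 326] [288.  229.1] [ 611. -103.] width mm 40.1
side [282, 265, 19, 43, 499] [291.3 290.9] [ 581. -313.] width mm 31.3
```

View pics/ta.png

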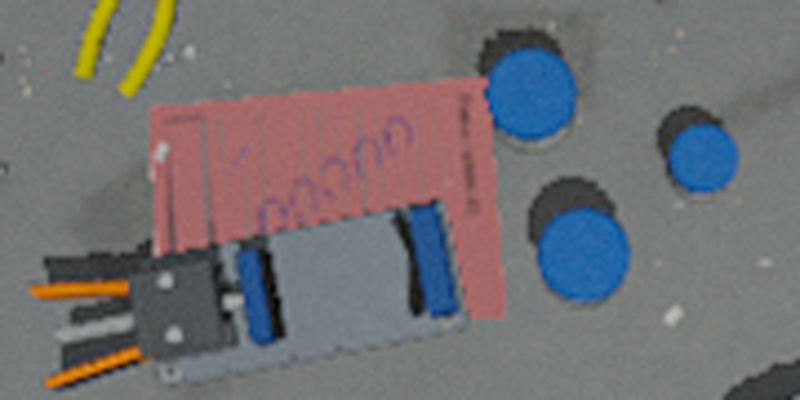

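View pics/sb.png

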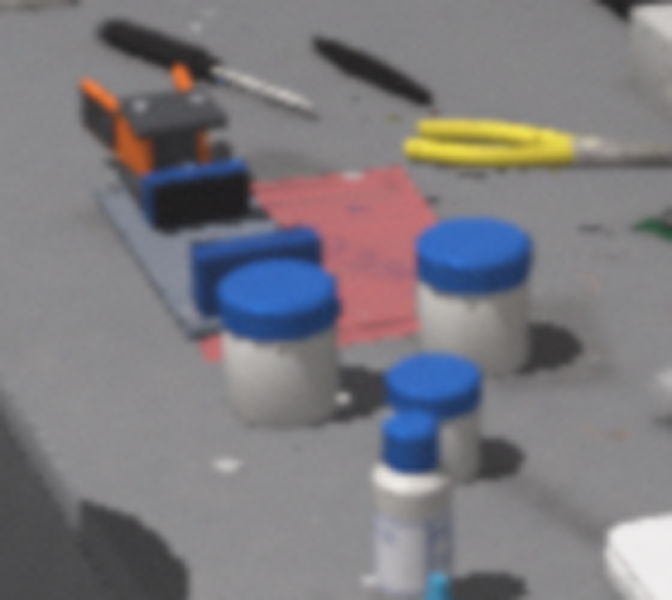

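```bash
cat > fit.py <<'E'
from h import *
import pickle
from scipy.optimize import least_squares
cs=pickle.load(open("c0.pkl","rb"));c=cs["top"];d=cs["side"]
T=lambda p,q:(p[0]+q[0]*np.cos(p[2])-q[1]*np.sin(p[2]),p[1]+q[0]*np.sin(p[2])+q[1]*np.cos(p[2]),q[2])
top=lambda x,y:(155+x*180/800,165+y*90/400); side=lambda x,y:(200+x*140/672,145+y*125/600)
obs=[(c,(-50,-40,10),top(160,385)),(c,(140,-40,10),top(467,320)),(c,(-106,0,52),top(40,336)),
 (d,(140,-40,10),side(192,338))]
def res(p): return np.ravel([np.subtract(pix(k,T(p,q)),uv) for k,q,uv in obs])
if __name__=="__main__":
    r=least_squares(res,[530,130,-1.45],x_scale=[10,10,.1]);print(r.x,np.round(r.fun,1))
    ov={n:cv2.resize(k["color"],None,fx=5,fy=5,interpolation=cv2.INTER_CUBIC)[:,:,::-1].copy() for n,k in cs.items()}
    def dr(pts,col):
        for n,k in cs.items():
            P=np.array([[ (v+.5)*5 for v in pix(k,q)] for q in pts],int);cv2.polylines(ov[n],[P],True,col,1)
    p=r.x
    dr([T(p,q) for q in [(-50,-40,10),(140,-40,10),(140,40,10),(-50,40,10)]],(0,255,0))
    dr([T(p,q) for q in [(-106,-28,52),(-48,-28,52),(-48,28,52),(-106,28,52)]],(0,255,255))
    dr([T(p,q) for q in [(115,-26,44),(115,26,44)]],(0,0,255))
    dr([T(p,q) for q in [(30,-26,44),(30,26,44)]],(0,0,255))
    a=np.linspace(0,6.28,40)
    for z in(0,47): dr([(620+20.5*np.cos(t),-66+20.5*np.sin(t),z) for t in a],(255,255,255))
    A=ov["top"][5*165:5*255,5*160:5*320];B=ov["side"][5*150:5*255,5*205:5*325]
    B=cv2.resize(B,(343,300));B=ov["side"][5*150:5*255,5*205:5*325][:, :]
    A=cv2.resize(A,(533,300));B=cv2.resize(B,(343,300))
    cv2.imwrite("pics/ov.png",cv2.resize(ov["top"][5*165:5*255,5*160:5*330],(800,424)))
    cv2.imwrite("pics/ovs.png",cv2.resize(ov["side"][5*150:5*255,5*205:5*325],(685,600)))
E
python3 fit.py
```

```text
[535.55867491 213.92490396  -1.35794026] [ 0.5  0.2  1.4 -0.1 -0.  -0.2 -0.4 -3.6]
```

View pics/ov.png

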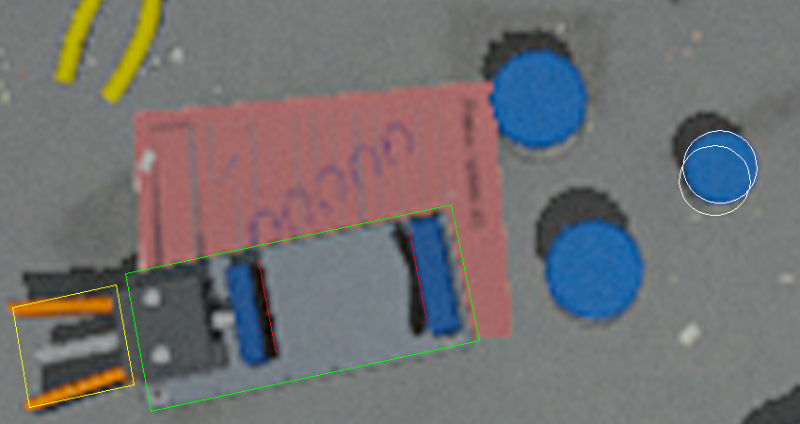

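View pics/ovs.png

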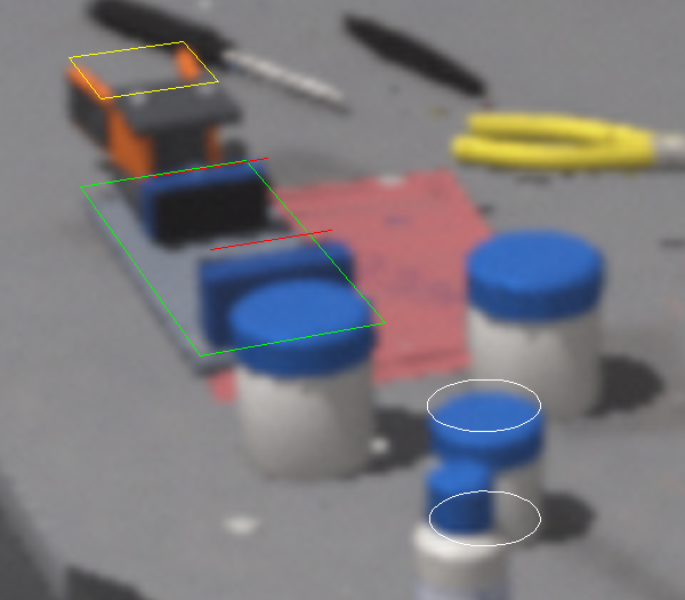

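Candidates (top picture): two large blue-lidded jars at (274,185) and (286,222), about 55 mm wide; a small one at (312.6,200), about 41 mm; slim bottle at (357,209); dropper at (393,214); and a far blue-capped item at (32,183). The crops show the one at (312.6,200) is a small white jar with a wide blue lid and the right size, so I choose that one, at about (620,-65). Clamp from the fit: origin (535.5,214), yaw -1.358. The overlay fits well in the top view. In the side view it sits about 2.5 px too high, so I'll check that against the gripper.

Emit:
play_rows --pt "0.07 -0.044 0.01 0 0 -0.023 1" --pt "0.14 -0.088 0.02 0 0 -0.046 1" --pt "0.21 -0.132 0.03 0 0 -0.069 1" --pt "0.28 -0.176 0.04 0 0 -0.092 1" --pt "0.351 -0.22 0.05 0 0 -0.1145 1"

```text
t: 0.52
eef_pos: [314.1, -456.5, 210.8]
tcp_rot: [0.938, 0.347, -0.0, -0.0]
force: [1.0, -0.4, -0.1]
width: 1.0
gripper_force: 0.0
```

Emit:
play_rows --pt "0.081 -0.016 0.01 0 0 -0.023 1" --pt "0.162 -0.033 0.02 0 0 -0.046 1" --pt "0.244 -0.049 0.03 0 0 -0.069 1" --pt "0.325 -0.066 0.04 0 0 -0.092 1" --pt "0.406 -0.0825 0.05 0 0 -0.1145 1"

```text
t: 0.93
eef_pos: [416.5, -326.1, 191.0]
tcp_rot: [0.861, 0.509, -0.0, -0.0]
force: [0.5, -0.6, 0.5]
width: 1.001
gripper_force: 0.0
```

Emit:
play_rows --pt "0.082 0.013 0.01 0 0 -0.023 1" --pt "0.164 0.026 0.02 0 0 -0.046 1" --pt "0.245 0.039 0.03 0 0 -0.069 1" --pt "0.327 0.053 0.04 0 0 -0.092 1" --pt "0.409 0.066 0.05 0 0 -0.1145 1"

```text
t: 1.35
eef_pos: [519.0, -196.1, 170.9]
tcp_rot: [0.756, 0.655, -0.0, -0.0]
force: [0.5, 0.0, 0.1]
width: 1.001
gripper_force: 0.0
```

Emit:
play_rows --pt "0.072 0.041 0.01 0 0 -0.023 1" --pt "0.144 0.082 0.02 0 0 -0.046 1" --pt "0.216 0.123 0.03 0 0 -0.069 1" --pt "0.288 0.164 0.04 0 0 -0.092 1" --pt "0.36 0.2055 0.05 0 0 -0.1145 1"

```text
t: 1.77
eef_pos: [621.4, -65.7, 150.7]
tcp_rot: [0.627, 0.779, -0.0, -0.0]
force: [0.6, -0.6, 0.3]
width: 0.998
gripper_force: 0.0
```

```bash
cat >> h.py <<'E'
from scipy.spatial.transform import Rotation as Ro
def rel(X,yaw=None):
    """shares to go from measured pose to X (world), tool y to azimuth yaw"""
    s=read_state();r=Ro.from_quat(s["tcp_rot"]);ax=r.as_matrix()
    d=ax.T@(np.array(X)-s["eef_pos"])/400
    ya=np.arctan2(ax[1,1],ax[0,1])
    print("t",round(float(s["t"]),2),"pos",np.round(s["eef_pos"],1),"tilt",np.round(ax[:,2],3),"yaw_y",round(ya,4),"shift",np.round(d,4),"turnz",None if yaw is None else round(-((yaw-ya+np.pi)%(2*np.pi)-np.pi)/np.pi,4),"w",s["width"])
E
python3 - <<'E'
from h import *
rel((619.5,-65,150),-1.358+np.pi/2)
s=read_state();p=s["eef_pos"]
o=[]
for n in("top","side"):
    c=camera(n);u=pix(c,p);print(n,u)
    g=c["color"].copy();u=np.array(u)
    x0,y0=int(u[0])-50,int(u[1])-50
    b=cv2.resize(g[max(y0,0):y0+100,x0:x0+100],(400,400),interpolation=cv2.INTER_CUBIC)[:,:,::-1].copy()
    P=p.copy(); ax=Ro.from_quat(s["tcp_rot"]).as_matrix()
    for yy in(-42.5,0,42.5):
        q=pix(c,p+ax@np.array([0,yy,-13 if yy else 0])); cv2.drawMarker(b,(int((q[0]-x0+.5)*4),int((q[1]-y0+.5)*4)),(0,0,255),0,8)
    o.append(b)
cv2.imwrite("pics/g1.png",np.hstack(o))
E
```

```text
t 1.77 pos [621.4 -65.7 150.7] tilt [-0.001 -0.    -1.   ] yaw_y 0.2161 shift [ 0.0028 -0.0042  0.0019] turnz 0.001 w 0.9976493707563147
top (np.float64(315.1797292928792), np.float64(192.08804034531815))
side (np.float64(289.508562954661), np.float64(173.7036012615054))
```

View pics/g1.png

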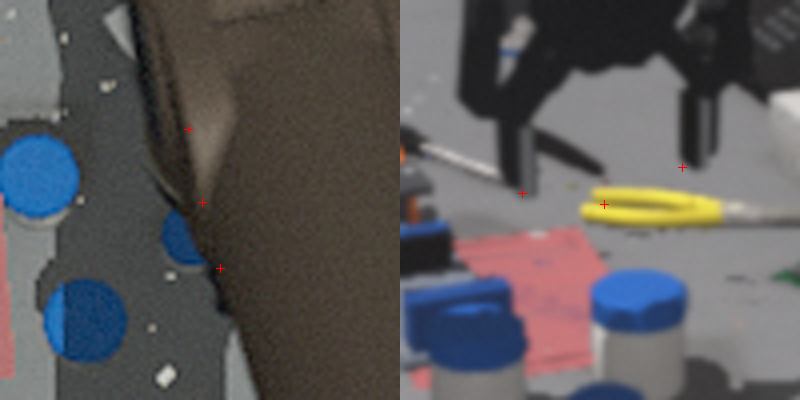

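```bash
python3 - <<'E'
from fit import *
def tri(a,b):
    f=lambda X:np.r_[np.subtract(pix(c,X),a),np.subtract(pix(d,X),b)]
    r=least_squares(f,[600,0,30.]);return np.round(r.x,1),np.round(r.fun,2)
ov=lambda x,y:(160+x*170/800-.5,165+y*90/424-.5); os=lambda x,y:(205+x*120/685-.5,150+y*105/600-.5)
print("bed corner",tri(top(467,320),side(192,338)))
print("paper corner",tri(top(505,318),side(205,358)))
print("jar lid centre",tri(ov(717,169),os(487,419)))
print("bigjar A lid",tri(ov(541,99),os(536,266)))
print("bigjar B lid",tri(ov(595,270),os(303,315)))
E
```

```text
bed corner (array([526.8,  73. ,  -1.7]), array([ 0.  , -0.01, -0.01,  0.  ]))
paper corner (array([529.8,  49.9,  -1.4]), array([ 0.01, -0.68, -0.57,  0.09]))
jar lid centre (array([620.7, -64.8,  40.5]), array([ 0.02, -0.3 , -0.23,  0.05]))
bigjar A lid (array([657.4,  33.5,  54.4]), array([ 0.02, -0.19, -0.16,  0.04]))
bigjar B lid (array([561.8,   3.5,  55.6]), array([ 0.01, -0.2 , -0.17,  0.03]))
```

The side view shows the gripper over the jar, with the fingertips near where I predicted. Triangulating with both cameras agrees with the top view in xy: jar at (620.5,-65). Descending to grasp.

Emit:
play_rows --pt "0.003 -0.003 0.09 0 0 0 1" --pt "0.003 -0.003 0.18 0 0 0 1" --pt "0.003 -0.003 0.26 0 0 0 1" --pt "0.003 -0.003 0.32 0 0 0 1" --pt "0.003 -0.003 0.354 0 0 0 1" --newtons 30

```text
t: 2.28
eef_pos: [617.1, -66.7, 6.3]
tcp_rot: [0.628, 0.778, -0.002, -0.002]
force: [-0.2, 0.8, 0.3]
width: 0.999
gripper_force: 0.0
```

Emit:
play_rows --pt "0 0 0 0 0 0 0.8" --pt "0 0 0 0 0 0 0.3" --pt "0 0 0 0 0 0 0.3" --pt "0 0 0 0 0 0 0.3" --pt "0 0 0 0 0 0 0.3"

```text
t: 2.7
eef_pos: [620.8, -66.1, 11.7]
tcp_rot: [0.628, 0.778, 0.001, 0.001]
force: [-0.4, 0.2, 6.4]
width: 0.468
gripper_force: 29.9
```

Emit:
play_rows --pt "0 0 0 0 0 0 0.3" --pt "0 0 0 0 0 0 0.3" --pt "0 0 0 0 0 0 0.3" --pt "0 0 0 0 0 0 0.3" --pt "0 0 0 0 0 0 0.3"

```text
t: 3.12
eef_pos: [620.8, -66.1, 11.7]
tcp_rot: [0.628, 0.778, 0.001, 0.001]
force: [-0.7, 0.1, 7.2]
width: 0.469
gripper_force: 29.9
```

Emit:
play_rows --pt "0 0 -0.03 0 0 0 0.3" --pt "0 0 -0.09 0 0 0 0.3" --pt "0 0 -0.16 0 0 0 0.3" --pt "0.01 0 -0.22 0 0 0 0.3" --pt "0.05 -0.005 -0.24 0 0 0 0.3"

```text
t: 3.53
eef_pos: [616.0, -49.6, 110.6]
tcp_rot: [0.63, 0.777, 0.001, 0.003]
force: [0.5, -0.1, -0.5]
width: 0.471
gripper_force: 30.4
```

Emit:
play_rows --pt "0.09 -0.01 0 0 0 0 0.3" --pt "0.18 -0.02 0 0 0 0 0.3" --pt "0.28 -0.034 0 0 0 0 0.3" --pt "0.38 -0.044 0 0 0 0 0.3" --pt "0.467 -0.054 0 0 0 0 0.3"

```text
t: 3.95
eef_pos: [551.0, 134.2, 106.5]
tcp_rot: [0.627, 0.779, 0.0, -0.0]
force: [0.2, 0.4, -0.6]
width: 0.468
gripper_force: 30.4
```

```bash
python3 - <<'E'
from fit import *
s0=read_state();print(s0["gripper_force"],s0["width"])
p=[535.56,213.92,-1.358]
rel(T(p,(85,0,60)),-1.358+np.pi/2)
o=[]
for n in("top","side"):
    k=camera(n); ct=pix(k,T(p,(60,0,30))); x0,y0=int(ct[0])-45,int(ct[1])-55
    b=cv2.resize(k["color"][y0:y0+110,x0:x0+90],(400,489),interpolation=cv2.INTER_CUBIC)[:,:,::-1].copy();f=400/90
    for q in [(115,-26,44),(115,26,44),(115,0,10),(85,0,10)]:
        u=pix(k,T(p,q));cv2.drawMarker(b,(int((u[0]-x0+.5)*f),int((u[1]-y0+.5)*f)),(0,0,255),0,8)
    o.append(b)
cv2.imwrite("pics/g2.png",np.hstack(o))
E
```

```text
30.427467226982117 0.46845029523736165
t 3.95 pos [551.  134.2 106.5] tilt [ 0.     0.001 -1.   ] yaw_y 0.2142 shift [-0.0097  0.0042  0.1163] turnz 0.0004 w 0.46845029523736165
```

View pics/g2.png

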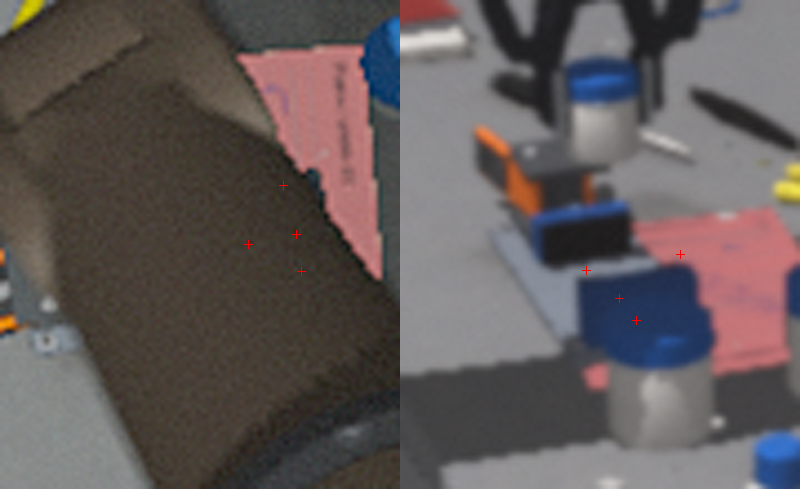

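```bash
python3 - <<'E'
from fit import *
p=[535.56,213.92,-1.358]; ct=pix(d,T(p,(60,0,30))); x0,y0=int(ct[0])-45,int(ct[1])-55;f=400/90
def cr(X): u=pix(d,X); return np.round([(u[0]-x0+.5)*f+400,(u[1]-y0+.5)*f])
for z,l in((94.8,"bottom c"),(141.8,"top c")): print(l,cr((551,134.2,z)),cr((551,134.2-10,z)))
print("fixed jaw top/rubber",[cr(T(p,q)) for q in((115,0,44),(125,0,44),(140,-40,10),(140,-40,0),(-106,-28,52))])
E
```

```text
bottom c [607. 152.] [609. 158.]
top c [603.  67.] [605.  74.]
fixed jaw top/rubber [array([634., 262.]), array([640., 269.]), array([578., 352.]), array([579., 370.]), array([476., 121.])]
```

Emit:
play_rows --pt "-0.002 0.004 0.04 0 0 0 0.3" --pt "-0.002 0.004 0.09 0 0 0 0.3" --pt "-0.002 0.004 0.14 0 0 0 0.3" --pt "-0.002 0.004 0.18 0 0 0 0.3" --pt "-0.002 0.004 0.18 0 0 0 0.3"

```text
t: 4.47
eef_pos: [552.2, 130.1, 31.3]
tcp_rot: [0.628, 0.778, -0.002, -0.001]
force: [-0.5, -0.0, -1.0]
width: 0.467
gripper_force: 30.5
```

```bash
python3 - <<'E'
from fit import *
p=[535.56,213.92,-1.358]
rel(T(p,(82,0,22)),-1.358+np.pi/2);print(read_state()["force"])
E
```

```text
t 4.47 pos [552.2 130.1  31.3] tilt [-0.004 -0.001 -1.   ] yaw_y 0.2134 shift [0.0085 0.0037 0.0233] turnz 0.0002 w 0.46679945293572944
[-0.47175423 -0.02736669 -1.04980663]
```

Emit:
play_rows --pt "0.005 0.003 0.006 0 0 0 0.3" --pt "0.005 0.003 0.012 0 0 0 0.3" --pt "0.005 0.003 0.018 0 0 0 0.3" --pt "0.005 0.003 0.022 0 0 0 0.3" --pt "0.005 0.003 0.022 0 0 0 0.3"

```text
t: 4.88
eef_pos: [555.4, 132.8, 25.2]
tcp_rot: [0.628, 0.778, 0.0, 0.0]
force: [-0.2, 0.1, -0.2]
width: 0.469
gripper_force: 30.5
```

Emit:
play_rows --pt "0 -0.004 0.003 0 0 0 0.3" --pt "0 -0.005 0.006 0 0 0 0.3" --pt "0 -0.005 0.009 0 0 0 0.3" --pt "0 -0.005 0.009 0 0 0 0.3" --pt "0 -0.005 0.009 0 0 0 0.3"

```text
t: 5.3
eef_pos: [553.1, 132.3, 21.7]
tcp_rot: [0.628, 0.778, -0.0, 0.0]
force: [-2.7, -1.4, 5.1]
width: 0.468
gripper_force: 30.8
```

Bed contact at TCP z 21.7, which is the height expected. Releasing and rising.

Emit:
play_rows --pt "0 0 0 0 0 0 0.6" --pt "0 0 0 0 0 0 0.8" --pt "0 0 0 0 0 0 0.8" --pt "0 0 0 0 0 0 0.8" --pt "0 0 -0.02 0 0 0 0.8"

```text
t: 5.72
eef_pos: [552.3, 132.0, 28.3]
tcp_rot: [0.628, 0.778, -0.001, -0.001]
force: [0.5, -0.6, -1.2]
width: 0.798
gripper_force: 0.0
```

Emit:
play_rows --pt "0 0 -0.04 0 0 0 0.8" --pt "0 0 -0.1 0 0 0 0.8" --pt "0 0 -0.17 0 0 0 0.8" --pt "0 0 -0.23 0 0 0 0.8" --pt "0.03 0 -0.25 0 0 0 0.8"

```text
t: 6.13
eef_pos: [553.0, 142.5, 133.2]
tcp_rot: [0.629, 0.777, 0.001, 0.002]
force: [0.5, -0.1, -0.1]
width: 0.801
gripper_force: 0.0
```

Emit:
play_rows --pt "0.09 0 0 0 0 0 0.9" --pt "0.18 0 0 0 0 0 0.9" --pt "0.27 0 0 0 0 0 0.9" --pt "0.36 0 0 0 0 0 0.9" --pt "0.39 0 0 0 0 0 0.9"

```text
t: 6.55
eef_pos: [514.6, 303.8, 129.9]
tcp_rot: [0.625, 0.78, 0.001, -0.002]
force: [-0.6, 0.9, 0.6]
width: 0.9
gripper_force: 0.0
```

```bash
python3 - <<'E'
from fit import *
p=[535.56,213.92,-1.358]
rel(T(p,(-85,0,60)),-1.358+np.pi/2)
o=[]
for n in("top","side"):
    k=camera(n); ct=pix(k,T(p,(20,0,30))); x0,y0=int(ct[0])-45,int(ct[1])-50
    b=cv2.resize(k["color"][y0:y0+110,x0:x0+90],(400,489),interpolation=cv2.INTER_CUBIC)[:,:,::-1].copy();f=400/90
    for q in [(-85,-28,52),(-85,28,52),(-106,0,52)]:
        u=pix(k,T(p,q));cv2.drawMarker(b,(int((u[0]-x0+.5)*f),int((u[1]-y0+.5)*f)),(0,255,0),0,8)
    o.append(b)
cv2.imwrite("pics/g3.png",np.hstack(o))
E
```

```text
t 6.55 pos [514.6 303.8 129.9] tilt [-0.001  0.004 -1.   ] yaw_y 0.2193 shift [-0.0189  0.0035  0.1745] turnz 0.0021 w 0.8997474145287032
```

View pics/g3.png

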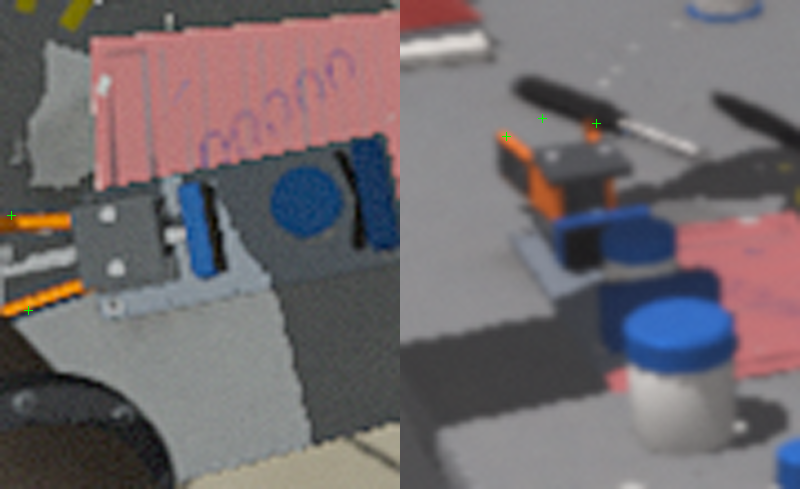

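Emit:
play_rows --pt "-0.015 0.005 0.04 0 0 0.002 1" --pt "-0.017 0.005 0.08 0 0 0.002 1" --pt "-0.017 0.005 0.12 0 0 0.002 1" --pt "-0.017 0.005 0.15 0 0 0.002 1" --pt "-0.017 0.005 0.15 0 0 0.002 1"

```text
t: 7.07
eef_pos: [520.1, 288.2, 66.7]
tcp_rot: [0.631, 0.776, -0.002, -0.0]
force: [-1.2, -0.6, 0.3]
width: 1.005
gripper_force: 0.0
```

Emit:
play_rows --pt "0 0 0 0 0 0 1" --pt "0 0 0 0 0 0 1" --pt "0 0 0 0 0 0 1" --pt "0 0 0 0 0 0 1" --pt "0 0 0 0 0 0 1"

```text
t: 7.48
eef_pos: [521.5, 290.6, 70.0]
tcp_rot: [0.63, 0.776, 0.001, 0.0]
force: [0.1, -0.1, 0.0]
width: 1.001
gripper_force: 0.0
```

```bash
python3 - <<'E'
from fit import *
p=[535.56,213.92,-1.358]
rel(T(p,(-85,1,21)),-1.358+np.pi/2)
E
```

```text
t 7.48 pos [521.5 290.6  70. ] tilt [ 0.001  0.    -1.   ] yaw_y 0.2065 shift [ 0.0176 -0.0039  0.1225] turnz -0.002 w 1.0009388577028298
```

Emit:
play_rows --pt "0.0176 -0.004 0.03 0 0 -0.002 1" --pt "0.0176 -0.004 0.06 0 0 -0.002 1" --pt "0.0176 -0.004 0.09 0 0 -0.002 1" --pt "0.0176 -0.004 0.125 0 0 -0.002 1" --pt "0.0176 -0.004 0.125 0 0 -0.002 1" --newtons 50

```text
t: 7.9
eef_pos: [516.2, 295.5, 15.6]
tcp_rot: [0.628, 0.778, -0.003, -0.001]
force: [-0.5, -0.5, -0.2]
width: 0.999
gripper_force: 0.0
```

Emit:
play_rows --pt "0 0 0 0 0 0 0.8" --pt "0 0 0 0 0 0 0.7" --pt "0 0 0 0 0 0 0.6" --pt "0 0 0 0 0 0 0.5" --pt "0 0 0 0 0 0 0.2"

```text
t: 8.32
eef_pos: [517.7, 297.9, 21.2]
tcp_rot: [0.628, 0.778, 0.0, -0.0]
force: [-9.1, -4.4, 26.2]
width: 0.379
gripper_force: 15.1
```

Emit:
play_rows --pt "0 0 0 0 0 0 0.2" --pt "0 0 0 0 0 0 0.2" --pt "0 0 0 0 0 0 0.2" --pt "0 0 0 0 0 0 0.2" --pt "0 0 0 0 0 0 0.2"

```text
t: 8.73
eef_pos: [517.6, 297.9, 21.7]
tcp_rot: [0.628, 0.778, 0.001, 0.0]
force: [-9.0, -2.1, 19.6]
width: 0.312
gripper_force: 51.8
```

```bash
python3 - <<'E'
from fit import *
p=[535.56,213.92,-1.358]
rel(T(p,(-85,1,21)),-1.358+np.pi/2)
E
```

```text
t 8.73 pos [517.6 297.9  21.7] tilt [ 0.001  0.001 -1.   ] yaw_y 0.2134 shift [-0.0023  0.002   0.0017] turnz 0.0002 w 0.3118460007538509
```

Squeeze 1 went home (26.5 mm). I'm nudging slightly to centre, then cycling.

Emit:
play_rows --pt "0 0 0 0 0 0 0.9" --pt "0 -0.003 0 0 0 0 0.9" --pt "0 -0.003 0 0 0 0 0.9" --pt "0 -0.003 0 0 0 0 0.9" --pt "0 -0.003 0 0 0 0 0.9"

```text
t: 9.15
eef_pos: [517.1, 296.6, 19.3]
tcp_rot: [0.628, 0.778, -0.0, 0.0]
force: [0.4, 0.0, -0.1]
width: 0.898
gripper_force: 0.0
```

Emit:
play_rows --pt "0 0 0 0 0 0 0.9" --pt "0 0 0 0 0 0 0.7" --pt "0 0 0 0 0 0 0.5" --pt "0 0 0 0 0 0 0.2" --pt "0 0 0 0 0 0 0.2"

```text
t: 9.57
eef_pos: [517.6, 298.1, 21.2]
tcp_rot: [0.628, 0.778, 0.001, 0.0]
force: [-5.0, -2.6, 24.6]
width: 0.337
gripper_force: 18.1
```

Emit:
play_rows --pt "0 0 0 0 0 0 0.2" --pt "0 0 0 0 0 0 0.2" --pt "0 0 0 0 0 0 0.2" --pt "0 0 0 0 0 0 0.2" --pt "0 0 0 0 0 0 0.2"

```text
t: 9.98
eef_pos: [517.5, 298.1, 21.5]
tcp_rot: [0.628, 0.778, 0.001, 0.0]
force: [-3.9, -1.7, 21.1]
width: 0.311
gripper_force: 50.1
```

```bash
cat > m.py <<'E'
from fit import *
import os,sys
n=sys.argv[1]
for k in("side","top"):
    c1=camera(k)["color"]; np.save(f"f_{k}_{n}.npy",c1)
    ref=cs[k]["color"] 
    p=[535.56,213.92,-1.358]; u=np.array(pix(cs[k],T(p,(60,0,30))),int)
    a=c1[u[1]-40:u[1]+40,u[0]-45:u[0]+45].astype(int)
    if os.path.exists("last_%s.npy"%k):
        b=np.load("last_%s.npy"%k); e=(abs(a-b).sum(2)>60); ys,xs=np.nonzero(e); print(k,"changed px",e.sum(), (xs.min(),xs.max(),ys.min(),ys.max()) if e.sum() else "")
    np.save("last_%s.npy"%k,a)
E
python3 m.py 2
```

Emit:
play_rows --pt "0 0 0 0 0 0 0.9" --pt "0 0 0 0 0 0 0.9" --pt "0 0 0 0 0 0 0.9" --pt "0 0 0 0 0 0 0.9" --pt "0 0 0 0 0 0 0.9"

```text
t: 10.5
eef_pos: [516.5, 296.4, 18.9]
tcp_rot: [0.628, 0.778, -0.001, -0.0]
force: [0.1, -0.7, -0.2]
width: 0.898
gripper_force: 0.0
```

Emit:
play_rows --pt "0 0 0 0 0 0 0.9" --pt "0 0 0 0 0 0 0.7" --pt "0 0 0 0 0 0 0.5" --pt "0 0 0 0 0 0 0.2" --pt "0 0 0 0 0 0 0.2"

```text
t: 10.92
eef_pos: [517.7, 298.1, 21.5]
tcp_rot: [0.628, 0.778, 0.001, 0.0]
force: [-7.0, -3.4, 31.2]
width: 0.344
gripper_force: 20.5
```

Emit:
play_rows --pt "0 0 0 0 0 0 0.2" --pt "0 0 0 0 0 0 0.2" --pt "0 0 0 0 0 0 0.2" --pt "0 0 0 0 0 0 0.2" --pt "0 0 0 0 0 0 0.2"

```text
t: 11.33
eef_pos: [517.6, 298.1, 21.8]
tcp_rot: [0.628, 0.778, 0.001, 0.0]
force: [-5.2, -1.7, 23.9]
width: 0.317
gripper_force: 52.1
```

```bash
python3 m.py 3
```

```text
side changed px 37 (np.int64(33), np.int64(58), np.int64(31), np.int64(47))
top changed px 171 (np.int64(0), np.int64(64), np.int64(27), np.int64(66))
```

Emit:
play_rows --pt "0 0 0 0 0 0 0.9" --pt "0 0 0 0 0 0 0.9" --pt "0 0 0 0 0 0 0.9" --pt "0 0 0 0 0 0 0.9" --pt "0 0 0 0 0 0 0.9"

```text
t: 11.85
eef_pos: [516.5, 296.4, 18.9]
tcp_rot: [0.628, 0.778, -0.001, -0.0]
force: [-0.0, -0.1, 0.1]
width: 0.9
gripper_force: 0.0
```

Emit:
play_rows --pt "0 0 0 0 0 0 0.9" --pt "0 0 0 0 0 0 0.7" --pt "0 0 0 0 0 0 0.5" --pt "0 0 0 0 0 0 0.2" --pt "0 0 0 0 0 0 0.2"

```text
t: 12.27
eef_pos: [517.7, 297.8, 21.1]
tcp_rot: [0.628, 0.778, 0.001, 0.0]
force: [-3.9, -4.4, 28.9]
width: 0.334
gripper_force: 20.3
```

Emit:
play_rows --pt "0 0 0 0 0 0 0.2" --pt "0 0 0 0 0 0 0.2" --pt "0 0 0 0 0 0 0.2" --pt "0 0 0 0 0 0 0.2" --pt "0 0 0 0 0 0 0.2"

```text
t: 12.68
eef_pos: [517.6, 297.7, 21.5]
tcp_rot: [0.628, 0.778, 0.001, 0.001]
force: [-3.8, -2.3, 22.4]
width: 0.317
gripper_force: 51.5
```

```bash
python3 m.py 4
```

```text
side changed px 0 
top changed px 13 (np.int64(0), np.int64(22), np.int64(15), np.int64(73))
```

Emit:
play_rows --pt "0 0 0 0 0 0 0.9" --pt "0 0 0 0 0 0 0.9" --pt "0 0 0 0 0 0 0.9" --pt "0 0 0 0 0 0 0.9" --pt "0 0 0 0 0 0 0.9"

```text
t: 13.2
eef_pos: [516.4, 296.5, 19.0]
tcp_rot: [0.628, 0.778, -0.001, -0.0]
force: [-0.1, 0.7, -0.2]
width: 0.901
gripper_force: 0.0
```

Emit:
play_rows --pt "0 0 0 0 0 0 0.9" --pt "0 0 0 0 0 0 0.7" --pt "0 0 0 0 0 0 0.5" --pt "0 0 0 0 0 0 0.2" --pt "0 0 0 0 0 0 0.2"

```text
t: 13.62
eef_pos: [517.6, 297.8, 21.2]
tcp_rot: [0.628, 0.778, 0.001, 0.0]
force: [-5.0, -3.5, 28.9]
width: 0.341
gripper_force: 20.3
```

Emit:
play_rows --pt "0 0 0 0 0 0 0.2" --pt "0 0 0 0 0 0 0.2" --pt "0 0 0 0 0 0 0.2" --pt "0 0 0 0 0 0 0.2" --pt "0 0 0 0 0 0 0.2"

```text
t: 14.03
eef_pos: [517.6, 297.8, 21.5]
tcp_rot: [0.628, 0.778, 0.001, 0.001]
force: [-3.9, -2.4, 22.3]
width: 0.319
gripper_force: 51.4
```

```bash
python3 m.py 5
```

```text
side changed px 0 
top changed px 0
```

The image differences show the jaw advanced on squeeze 3 and stopped on 4 and 5. Releasing, rising and checking.

Emit:
play_rows --pt "0 0 0 0 0 0 1" --pt "0 0 0 0 0 0 1" --pt "0 0 0 0 0 0 1" --pt "0 0 0 0 0 0 1" --pt "0 0 0 0 0 0 1"

```text
t: 14.55
eef_pos: [516.4, 296.5, 18.9]
tcp_rot: [0.628, 0.778, -0.001, -0.0]
force: [0.6, -0.5, -0.7]
width: 0.99
gripper_force: 0.0
```

Emit:
play_rows --pt "0 0 -0.04 0 0 0 1" --pt "0 0 -0.1 0 0 0 1" --pt "0 0 -0.18 0 0 0 1" --pt "0 0 -0.27 0 0 0 1" --pt "0 0 -0.3 0 0 0 1"

```text
t: 14.97
eef_pos: [518.0, 298.3, 143.9]
tcp_rot: [0.628, 0.778, 0.002, 0.001]
force: [0.9, 0.5, -0.0]
width: 1.002
gripper_force: 0.0
```

```bash
python3 - <<'E'
from fit import *
p=[535.56,213.92,-1.358]
o=[]
for n in("top","side"):
    k=camera(n); ct=pix(k,T(p,(30,0,30))); x0,y0=int(ct[0])-45,int(ct[1])-50
    b=cv2.resize(k["color"][y0:y0+110,x0:x0+90],(400,489),interpolation=cv2.INTER_CUBIC)[:,:,::-1].copy();f=400/90
    for q in [(74,-26,26),(74,26,26)]:
        u=pix(k,T(p,q));cv2.drawMarker(b,(int((u[0]-x0+.5)*f),int((u[1]-y0+.5)*f)),(0,255,0),0,8)
    o.append(b)
cv2.imwrite("pics/g4.png",np.hstack(o))
E
```

```text
(no output)
```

View pics/g4.png

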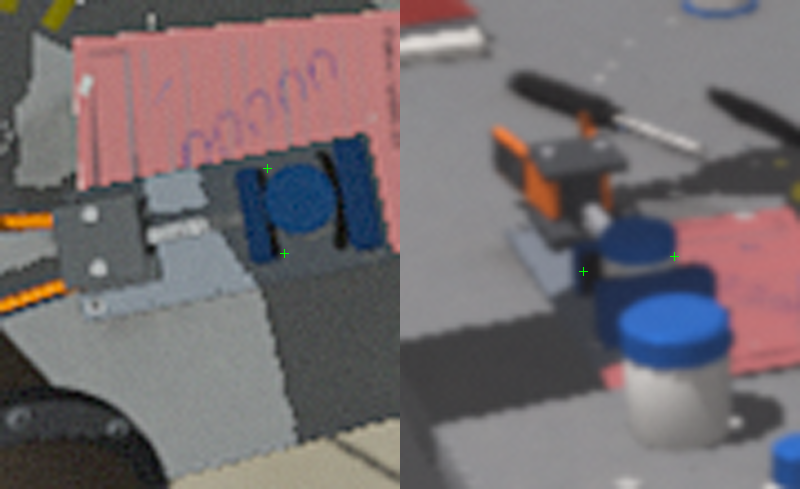

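The top view shows the jar at (302,199), upright, with the sliding pad against one side and the notch against the other. The levers are sprung out and the robot is clear, so I'm handing in.

```bash
python3 -c "
from station import job_done
print(job_done())"
```

```text
the job is handed in; nothing more can be done
None
```

The 41 mm jar stands upright on the clamp's bed, held between the jaws: five full squeezes, with the jaw no longer advancing on the last two. The trigger is released, the arm is clear, and I handed the job in at about 15 s; no verdict was returned.

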